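# Lock a row of power modules in the test nest and start the test

## Robot

A 6-joint arm with a two-finger parallel gripper is mounted at the origin on the work surface. World frame = base frame: x ahead of the robot, y to its left, z up, the work surface at z = 0. Lengths are in m, angles in rad, forces in N, time in s.
With the tool pointing down it reaches from about 0.375 to 0.975 m from the base axis. Payload 3.8 kg.
Tool frame: the origin (TCP) lies midway between the tips of the shut fingers; the grasp point (between the pads) lies 19 mm behind it; x points along the fingers, y is the direction in which the jaws open and shut, and the axes are right-handed (so a half turn about x gives the same grasp; the last joint's range is limited). The gripper opens to 88 mm and grips with 3 to 60 N. Pads are 18 mm wide; open, the fingers measure 123 mm over their backs; the gripper's body (75 mm by 187 mm) begins 45 mm behind the grasp point.
Start: joints at [1.179, 0.264, 1.604, -0, 1.274, -0.037], TCP at [0.234, 0.633, 0.239] pointing down, gripper open.
Joint ranges: [-2.63, 2.63], [-0.94, 2.18], [0.31, 2.57], [-1.31, 4.45], [0, 2.66], [-2.55, 2.55]. Speed limits (rad/s): [2.57, 2.57, 3.14, 3.14, 3.14, 3.14].

## Interface

Orientations are given as a rotation vector (axis times angle).
In Python, from cell import manip, inverse_kinematics, cams, order gives the robot as it stands. Calls block until the motion is done:
- manip.move_pose(position, orientation): joint-space move of the TCP to a pose.
- manip.move_linear(position, rate=0.15, rot=None): straight line of the TCP; rot=None keeps the orientation; rate is the mean speed in m/s.
- manip.set_joints(angles): joint-space move.
- manip.set_gripper(opening, force=None): finger opening in m; force is the grip in N (None keeps the last); returns when the fingers have stopped.
- manip.dwell(seconds).
- inverse_kinematics(position, orientation): joint angles nearest the present ones, or None.
- manip.state(): the state.
- cams.capture(name): name is "scene" or "top"; returns a dict with "image" (400x640x3 uint8, blue, green, red), "z_map" (400x640 float32, m along the optical axis (not along the pixel's ray), 0 where there is no reading), "intrinsics" (3x3 intrinsics, pixels), "k1" (the pictures are not rectified: a ray, as slopes to the right and down, at radius r is drawn at 1 + k1 r^2 times it, then the intrinsics apply), "position" and "orientation" of the camera in the world. Camera axes: x right, y down, z forward; pixel columns grow to the right and rows downward; lengths in m; the calibration is good to about 2 mm. A picture is of the moment at which its call begins.
A pose or a line that the arm cannot do raises manip.IKError and nothing moves.
- order.close_job(): hands the job in, once; it reports no verdict.
The state is a dict: "clock": time; "joint_pos": joint angles; "joint_velocities": joint speeds; "tau": joint torques, N m; "tool_pos": TCP position; "tcp_rot": TCP orientation; "contact_force": force on the tool from outside, world axes, zero at the start; "moment": the same for the moment, N m; "gripper_width": finger opening in m.
Only numpy, scipy, OpenCV 4.12 (cv2) and the standard library are available. Lean on these libraries where they do the work, as an engineer would, in place of code of your own. Each camera call takes 0.05 s, during which the arm holds its last target. There are 200 camera calls.

## Task

Get the next test going: first take the rejected module with the red top out of the test nest and put it in the red tray, then stand every green-topped module upright in the nest and fill the places left over with white blank blocks, so that the row holds four. Drive the yellow wedge down into the last gap, its sloped face against the sloped end wall, until it has closed up the row and is jammed tight, let go of it, and then press the tester's green button fully down and release it. Leave the flux bottle, solder spool, screwdriver, tweezers and circuit board where they are.

Things in the scene. Friction and masses are not known exactly. Their poses are not given: they have to be found in the camera images.
- nest: test nest, fixed: aluminium base plate 90 mm (x) by 205 mm (y), 12 mm thick, with green stops; origin at its underside, z up, floor at z = 12 mm. The row of four blocks lies along its y axis, each block's 50 mm along x, packed from y = -88 to +56 mm. Two rails 8 mm above the floor, inner faces at x = -29 and +29 mm, run from y = -88 to +54 mm
- nest_stop (a point): on the nest's floor at the foot of the upright end stop, where the row begins (nest x = 0, y = -88, z = 12 mm); the stop is 40 mm high and 48 mm wide in x; axes as the nest's
- nest_wall (a point): on the nest's floor at the foot of the sloped end wall (nest x = 0, y = +71.5, z = 12 mm). The wall's face leans outward as it rises, 1 in 5: at y = +79.5 mm at its top, 40 mm above the floor; 48 mm wide in x; nothing beside it; axes as the nest's
- nest_home (a point): where the wedge's origin ends up when the row of four is tight: about nest x = 0, y = +65, z = +24.5 mm, its foot 12.5 mm above the floor (5 mm higher for each 1 mm of slack left in the row), its axes along the nest's. With a block missing it would drop to the floor
- module1: power module, blue finned case with a green circuit board on top, 50 mm (x) by 36 mm (y) by 34 mm high, 150 g (varies); origin at the centre of its underside, z up. Stands on the table at the start. Between two and four such modules are present; an absent one has no reading
- module2: power module, blue finned case with a green circuit board on top, 50 mm (x) by 36 mm (y) by 34 mm high, 150 g (varies); origin at the centre of its underside, z up. Stands on the table at the start. Between two and four such modules are present; an absent one has no reading
- module3: power module, blue finned case with a green circuit board on top, 50 mm (x) by 36 mm (y) by 34 mm high, 150 g (varies); origin at the centre of its underside, z up. Stands on the table at the start. Between two and four such modules are present; an absent one has no reading
- module4: power module, blue finned case with a green circuit board on top, 50 mm (x) by 36 mm (y) by 34 mm high, 150 g (varies); origin at the centre of its underside, z up. Stands on the table at the start. Between two and four such modules are present; an absent one has no reading
- blank1: blank filler block, white plastic with a black dot on top, 50 mm (x) by 36 mm (y) by 34 mm high, 150 g (varies); origin at the centre of its underside, z up. Stands on the table at the start; as many as needed are used, the others are not needed and may stay
- blank2: blank filler block, white plastic with a black dot on top, 50 mm (x) by 36 mm (y) by 34 mm high, 150 g (varies); origin at the centre of its underside, z up. Stands on the table at the start; as many as needed are used, the others are not needed and may stay
- reject: rejected module, blue finned case with a red top, 50 mm (x) by 36 mm (y) by 34 mm high, 150 g (varies); origin at the centre of its underside, z up. Stands in the nest at the start, its axes along the nest's
- wedge: yellow plastic wedge, 56 mm long (x), 46 mm high, 100 g; origin at the centre of its foot, z up. The foot is 18 mm wide (y from -9 to +9 mm); the face at y = -9 mm is upright, the opposite face slopes from y = +9 mm at the foot to y = +18 mm at the top (1 in 5). Stands upright on its foot on the table at the start
- tray: red open reject tray, fixed, 100 mm (x) by 90 mm (y), 22 mm high, walls and floor about 4 mm; origin at the centre of its underside
- start (a joint): green push button on top of the grey tester box, 28 mm across, pressed straight down: 0 = up, 0.006 m = fully down; a spring returns it; about 5 N holds it fully down
- start_top (a point): centre of the top of the green button when it is up (moves down with it); the tester is a fixed box 100 mm by 85 mm, 45 mm high, the button's top stands 18 mm above it (63 mm above the table)
- tweezers: steel tweezers lying on the mat, 120 mm long, 6 mm high; leave alone
- spool: metal solder spool, 50 mm across, 40 mm high, standing; leave alone
- flux: white flux bottle with a yellow label, 44 mm across, 90 mm high, standing; leave alone
- driver: screwdriver with yellow handle lying on the mat, 170 mm long; leave alone
- board: green circuit board 80 by 60 mm lying on the mat, about 18 mm high with its parts; leave alone
There are look-alikes about, which are no part of the job. What is shaped like the module3 but orange is not meant. What is meant by the part that bears start is not orange, and is the larger of those in its own colour.

How it is judged:
On the way, in this order (a step that is already met when the one before it is completed fails the run):
1. the red-topped reject has been put in the red tray and let go (x of reject in the frame of tray between -0.04 and 0.04 m and y of reject in the frame of tray between -0.036 and 0.036 m and z of reject in the frame of tray below 0.03 m and contact force between the fingers and reject below 0.1 N), for 0.2 s.
2. every module stands in the row and the wedge has been driven home, jammed tight and let go (x of module1 in the frame of nest between -0.007 and 0.007 m and y of module1 in the frame of nest between -0.078 and 0.046 m and z of each of module1, module2, module3, module4 in the frame of nest below 0.016 m and angle between each of module1, module2, module3, module4, wedge's own z axis and vertical below 0.09 rad and x of module2 in the frame of nest between -0.007 and 0.007 m and y of module2 in the frame of nest between -0.078 and 0.046 m and x of module3 in the frame of nest between -0.007 and 0.007 m and y of module3 in the frame of nest between -0.078 and 0.046 m and x of module4 in the frame of nest between -0.007 and 0.007 m and y of module4 in the frame of nest between -0.078 and 0.046 m and x of wedge in the frame of nest between -0.01 and 0.01 m and y of wedge in the frame of nest between 0.058 and 0.071 m and z of wedge in the frame of nest between 0.0165 and 0.03 m and contact force between wedge and nest above 1 N and contact force between the fingers and wedge below 0.1 N), for 0.3 s.
3. with the row locked, the green button is pressed fully down (x of module1 in the frame of nest between -0.007 and 0.007 m and y of module1 in the frame of nest between -0.078 and 0.046 m and z of each of module1, module2, module3, module4 in the frame of nest below 0.016 m and angle between each of module1, module2, module3, module4, wedge's own z axis and vertical below 0.09 rad and x of module2 in the frame of nest between -0.007 and 0.007 m and y of module2 in the frame of nest between -0.078 and 0.046 m and x of module3 in the frame of nest between -0.007 and 0.007 m and y of module3 in the frame of nest between -0.078 and 0.046 m and x of module4 in the frame of nest between -0.007 and 0.007 m and y of module4 in the frame of nest between -0.078 and 0.046 m and x of wedge in the frame of nest between -0.01 and 0.01 m and y of wedge in the frame of nest between 0.058 and 0.071 m and z of wedge in the frame of nest between 0.0165 and 0.03 m and contact force between wedge and nest above 1 N and value of joint start above 0.0052 m), for 0.05 s.
4. the button is released (value of joint start below 0.001 m), for 0.1 s.
At the end, for the whole second after the job is handed in: Reject in the tray; every module present upright on the nest floor within 7 mm of its middle line; wedge upright at the sloped wall, within 10 mm of the middle line, foot 4.5 to 18 mm above the floor, still pressing on the nest (over 1 N); button up; all at rest (x of reject in the frame of tray between -0.04 and 0.04 m and y of reject in the frame of tray between -0.036 and 0.036 m and z of reject in the frame of tray below 0.03 m and x of module1 in the frame of nest between -0.007 and 0.007 m and y of module1 in the frame of nest between -0.078 and 0.046 m and z of each of module1, module2, module3, module4 in the frame of nest below 0.016 m and angle between each of module1, module2, module3, module4, wedge's own z axis and vertical below 0.09 rad and x of module2 in the frame of nest between -0.007 and 0.007 m and y of module2 in the frame of nest between -0.078 and 0.046 m and x of module3 in the frame of nest between -0.007 and 0.007 m and y of module3 in the frame of nest between -0.078 and 0.046 m and x of module4 in the frame of nest between -0.007 and 0.007 m and y of module4 in the frame of nest between -0.078 and 0.046 m and x of wedge in the frame of nest between -0.01 and 0.01 m and y of wedge in the frame of nest between 0.058 and 0.071 m and z of wedge in the frame of nest between 0.0165 and 0.03 m and contact force between wedge and nest above 1 N and linear speed of each of module1, module2, module3, module4, reject, wedge below 0.02 m/s and value of joint start below 0.001 m); the robot touches nothing.
It fails at once if a bystander (tweezers, spool, flux bottle, screwdriver, board) is moved more than 3 cm (distance of any of tweezers, spool, flux, driver, board from where it was at the start of the episode above 0.03 m).
Of module1, module2, module3, module4 only 2 to 4 are there at a start; the rules pass over those that are not, and their reading is None.
At some moment in a run one of module1, module2, module3, module4, blank1, blank2 may be knocked a few centimetres aside while the robot is not near it.
It also fails if it takes over 210 s, if anything falls off the work surface, if the arm or the gripper's body presses on something with over 40 N, if the wrist force passes 120 N, or if a joint passes its speed limit or range.

## Working session

There is one attempt and no reset: what is moved stays moved. The work goes in short steps, each a Python script; the robot and the scene stay as the last script left them, time stands still between calls to the robot, and variables do not carry over. Pictures are saved under pics/ and viewed, about 12 in all and at most 16, crops included, and the job is handed in when it is done.

```bash
mkdir -p pics; ls; python3 - <<'E'
from cell import manip,cams
import cv2,numpy as np
for n in("top","scene"):
    c=cams.capture(n); cv2.imwrite(f"pics/{n}0.png",c["image"]); np.savez(f"{n}0.npz",**c)
    print(n,c["intrinsics"].tolist(),c["k1"],c["position"],c["orientation"])
print(manip.state())
E
```

```text
pics
top [[376.91056309171967, 0.0, 317.462021630826], [0.0, 376.91056309171967, 192.75109655712478], [0.0, 0.0, 1.0]] 0.03034938995548642 [ 0.5049868  -0.04917105  0.9970379 ] [-2.1685732   2.18438029 -0.04626235]
scene [[408.36206717180886, 0.0, 318.28407800013605], [0.0, 408.36206717180886, 201.71548769898743], [0.0, 0.0, 1.0]] -0.02223414708669183 [ 1.21522121 -0.00377396  0.91772876] [-1.82310222 -1.85348653  0.65570684]
{'clock': 0.1, 'joint_pos': array([ 1.17909049e+00,  2.64701709e-01,  1.60520382e+00, -8.74561037e-06,
        1.27368009e+00, -3.68999335e-02]), 'joint_velocities': array([-0.00094205, -0.00247199, -0.00315309,  0.00021915,  0.00167952,
        0.00067558]), 'tau': array([ 4.02966953e-05, -5.03617680e+01, -3.58071041e+01,  7.31162145e-02,
        2.33671814e-02, -7.42333555e-05]), 'tool_pos': array([0.23426798, 0.63238145, 0.23751455]), 'tcp_rot': array([ 0.27687573,  1.55322451, -0.27995082]), 'contact_force': array([-0.01071054,  0.98048391, -0.47475178]), 'moment': array([ 0.06467262,  0.00494999, -0.01661225]), 'gripper_width': 0.08816293701680242}
```

View pics/top0.png

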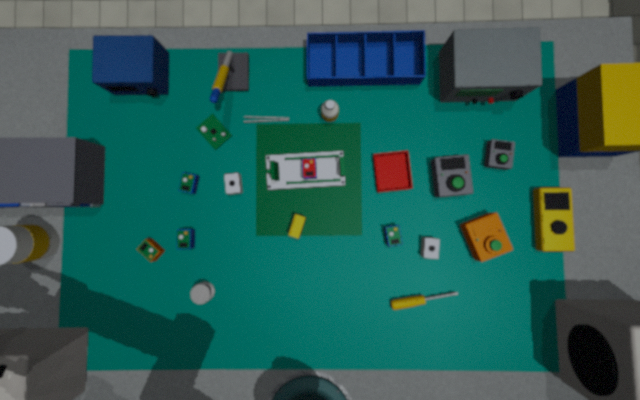

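View pics/scene0.png

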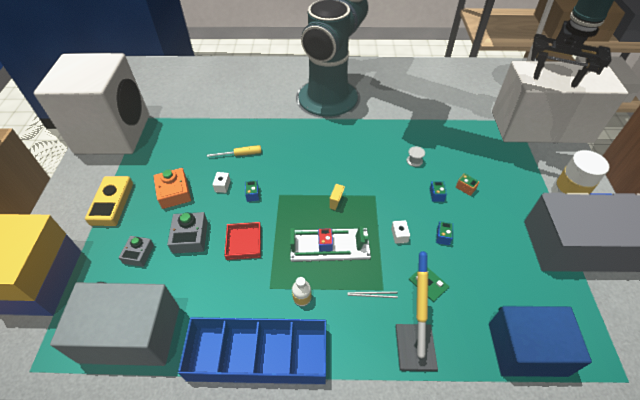

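Top view (robot at the bottom, image up = +x, left = +y): green modules at (189,183), (186,238) and (392,235). The orange look-alike is at (150,249). Blanks are at (232,183) and (430,248), the reject at (308,167) in the nest, the wedge at (297,226), the tray at (392,171) and the large grey tester's button at (457,183). That gives three modules and one blank.

```bash
cat > h.py <<'E'
import numpy as np,cv2
from scipy.spatial.transform import Rotation as R
def cloud(c):
    """world xyz for each pixel from depth (undistorted)"""
    K=np.asarray(c["intrinsics"]);k1=float(c["k1"]);h,w=c["z_map"].shape
    u,v=np.meshgrid(np.arange(w),np.arange(h))
    d=np.stack([(u-K[0,2])/K[0,0],(v-K[1,2])/K[1,1]],-1)
    s=d.copy()
    for _ in range(6): s=d/(1+k1*(s**2).sum(-1,keepdims=True))
    ray=np.concatenate([s,np.ones((h,w,1))],-1)
    return (ray*c["z_map"][...,None])@R.from_rotvec(c["orientation"]).as_matrix().T+c["position"]
def box(P,m):
    """fit rectangle to masked points: centre, size, angle of the long side (deg), median z"""
    q=P[m]; (c,s,a)=cv2.minAreaRect((q[:,:2]*1000).astype(np.float32))
    if s[0]<s[1]: s=s[::-1];a+=90
    return np.round([c[0],c[1],s[0],s[1],(a+90)%180-90,np.median(q[:,2])*1000,len(q)],1), np.round(q[:,:2].mean(0)*1000,1)
E
python3 - <<'E'
from h import *
T=dict(np.load("top0.npz"));S=dict(np.load("scene0.npz"))
PT,PS=cloud(T),cloud(S)
print("table z",np.median(PT[300:340,330:380,2]),np.median(PS[150:160,300:380,2]))
def blob(P,seed,lo,hi,rad):
    z=P[...,2]; m=(z>lo)&(z<hi)&(np.hypot(P[...,0]-seed[0],P[...,1]-seed[1])<rad)
    return m
items={"m1":(189,183,.026,.045,.05),"m2":(186,238,.026,.045,.05),"m3":(392,235,.026,.045,.05),"b1":(232,183,.026,.045,.05),"b2":(430,248,.026,.045,.05),
"reject":(308,167,.038,.058,.05),"wedge":(297,226,.036,.055,.06),"tray":(392,171,.014,.03,.085),"btn":(457,183,.055,.075,.03),"flux":(330,108,.02,.12,.05)}
for k,(u,v,lo,hi,r) in items.items():
    s=PT[v,u]; 
    print(k,np.round(s*1000))
    for n,P in(("T",PT),("S",PS)):
        m=blob(P,s,lo,hi,r)
        print("  ",n,*(box(P,m) if m.sum()>5 else ("none",)))
# nest heights along lines
c=PT[170,305]
for n,P in(("T",PT),("S",PS)):
    m=blob(P,c,.005,.07,.16)&(np.abs(P[...,0]-c[0])<.08)
    print("nest all",n,box(P,m))
    m=blob(P,c,.046,.07,.16)&(np.abs(P[...,0]-c[0])<.08)&(np.abs(P[...,1]-c[1])>.05)
    for sgn in(1,-1):
        mm=m&(sgn*(P[...,1]-c[1])>0)
        if mm.sum()>5: print("  end",sgn,box(P,mm))
cv2.imwrite("pics/nest0.png",np.hstack([cv2.resize(T["image"][115:240,250:370],None,fx=3.3,fy=4,interpolation=2),cv2.resize(S["image"][190:290,270:380],None,fx=3.6,fy=5,interpolation=2)]))
E
```

```text
table z 0.0003614308403075417 0.0009673584537777669
m1 [597. 305.  33.]
   T [599.3 310.6  50.1  39.8 -12.1  34.3 299. ] [598.8 309. ]
   S [600.7 310.2  52.8  33.1 -12.8  34.3 229. ] [603.2 309.1]
m2 [456. 309.  36.]
   T [453.2 316.1  52.   37.1  -3.2  34.4 300. ] [453.8 315.9]
   S [456.5 317.8  51.8  37.2   0.5  34.4 193. ] [458.  316.6]
m3 [ 460. -214.   36.]
   T [ 460.  -218.2   49.9   35.8    9.2   34.4  292. ] [ 460.1 -217.6]
   S [ 461.3 -217.4   54.    35.1    7.8   34.8  193. ] [ 464.2 -217.2]
b1 [596. 194.  32.]
   T [596.7 193.1  50.1  36.1   5.7  33.3 279. ] [596.4 192.8]
   S [598.4 195.   51.2  36.5   5.6  34.  249. ] [600.7 194.3]
b2 [ 427. -309.   33.]
   T [ 427.4 -311.1   52.1   36.4   -5.3   33.8  299. ] [ 428.6 -310.5]
   S [ 428.8 -311.2   54.1   37.6   -4.3   34.1  189. ] [ 431.9 -310.8]
reject [633.  -4.  49.]
   T [632.6  -5.7  49.4  35.8   0.9  46.2 278. ] [632.1  -5.8]
   S [633.4  -4.7  53.1  36.1   3.4  47.  254. ] [635.8  -4.6]
wedge [484.  25.  44.]
   T [485.4  26.6  54.9  27.  -18.2  45.5 237. ] [485.5  26.2]
   S [486.3  27.6  59.   26.7 -17.9  45.
[... 402 characters left out ...]
2.8  41.4 -68.6  61.7 283. ] [775.5 -59.4]
   S [789.5 -58.3  44.4  38.1 -83.9  60.4 398. ] [794.  -57.8]
nest all T (array([ 6.249e+02, -2.600e+00,  2.671e+02,  1.571e+02,  8.960e+01,
        1.270e+01,  2.661e+03]), array([630.5,   5. ]))
  end 1 (array([629. ,  87.1,  46.9,  11.5,   5.6,  50.2,  86. ]), array([629.,  87.]))
  end -1 (array([637.2, -89.3,  46.1,  10.1,   1.5,  51.4,  77. ]), array([636.8, -89.1]))
nest all S (array([ 626.1,   10.4,  305.6,  155.5,  -90. ,   13.6, 2451. ]), array([640.4,   6.3]))
  end 1 (array([627.8,  87.8,  50.2,  11.7,   2.5,  50.4,  77. ]), array([629.5,  87.9]))
  end -1 (array([638.8, -87.6,  49.3,   8.1,   3.2,  52. ,  69. ]), array([639.1, -87.6]))
```

View pics/nest0.png

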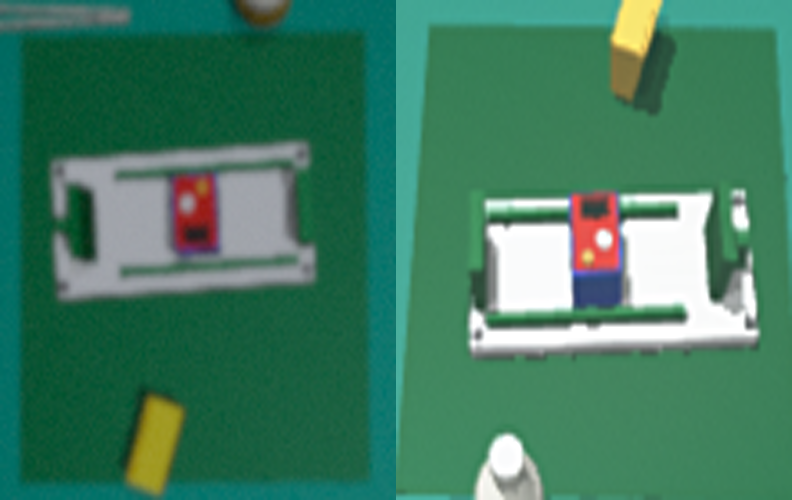

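The upright stop is at the −y end and the sloped wall at the +y end (left in the top crop). The wedge's end face narrows downward on its +y side, so its slope already faces about the right way. Next I refine the nest and wedge fits.

```bash
python3 - <<'E'
from h import *
T=dict(np.load("top0.npz"));S=dict(np.load("scene0.npz"))
for n,c in(("T",T),("S",S)):
    P=cloud(c);z=P[...,2];im=c["image"].astype(int)
    grey=(im.max(-1)-im.min(-1)<40)
    m=(z>.007)&(z<.017)&(abs(P[...,0]-.633)<.07)&(abs(P[...,1])<.13)&grey
    m=cv2.morphologyEx(m.astype(np.uint8),cv2.MORPH_OPEN,np.ones((3,3),np.uint8))
    k,l,st,_=cv2.connectedComponentsWithStats(m); 
    m=(l>0)&np.isin(l,[i for i in range(1,k) if st[i,4]>60])
    print(n,"base",box(P,m))
    ra=(z>.0165)&(z<.024)&(abs(P[...,0]-.633)<.05)&(abs(P[...,1])<.1)
    for s in(1,-1):
        q=P[ra&(s*(P[...,0]-.633)>.02)]; 
        if len(q)>10:
            p=np.polyfit(q[:,1],q[:,0],1); print("  rail",s,len(q),"x@y=0",p[1].round(4),"yaw",np.degrees(-p[0]).round(2),"y",np.percentile(q[:,1],[1,99]).round(3))
    # wedge cross sections
    a=np.radians(-18); w=(P[...,:2]-[.486,.027]); 
    X=w@[np.cos(a),np.sin(a)];Y=w@[-np.sin(a),np.cos(a)]
    for lo in(.004,.012,.02,.028,.036,.043):
        mm=(z>lo)&(z<lo+.008)&(abs(X)<.034)&(abs(Y)<.03)
        if mm.sum(): print("  wedge z",lo,mm.sum(),"X",np.percentile(X[mm],[0,100]).round(4),"Y",np.percentile(Y[mm],[0,100]).round(4))
E
```

```text
T base (array([ 632.1,    6.8,  203.7,   90.1,  -87.1,   11.6, 1734. ]), array([630.7,   6.1]))
  rail 1 126 x@y=0 0.6642 yaw 2.39 y [-0.083  0.058]
  rail -1 132 x@y=0 0.6013 yaw 1.93 y [-0.085  0.08 ]
  wedge z 0.004 17 X [-0.0317  0.0318] Y [-0.0217  0.0285]
  wedge z 0.012 2 X [-0.0115  0.0239] Y [-0.014 -0.014]
  wedge z 0.02 6 X [-0.0244  0.0158] Y [-0.0141 -0.0137]
  wedge z 0.028 4 X [0.0025 0.0275] Y [-0.014  0.   ]
  wedge z 0.036 44 X [-0.0272  0.027 ] Y [-0.0141  0.0129]
  wedge z 0.043 214 X [-0.0279  0.027 ] Y [-0.0138  0.0124]
S base (array([ 633.9,    7.8,  203. ,   91.9,  -87. ,   12.4, 1364. ]), array([643.7,   8. ]))
  rail 1 177 x@y=0 0.6647 yaw 2.34 y [-0.09   0.059]
  rail -1 116 x@y=0 0.6017 yaw 2.22 y [-0.085  0.074]
  wedge z 0.004 22 X [-0.0328  0.0292] Y [-0.0283  0.0276]
  wedge z 0.012 15 X [0.0247 0.0297] Y [-0.0114  0.0068]
  wedge z 0.02 11 X [0.0261 0.0301] Y [-0.0114  0.0092]
  wedge z 0.028 15 X [0.0248 0.0293] Y [-0.0109  0.0091]
  wedge z 0.036 35 X [-0.0286  0.0292] Y [-0.012   0.0129]
  wedge z 0.043 150 X [-0.0294  0.0296] Y [-0.0128  0.014 ]
```

```bash
cat > r.py <<'E'
from h import *
from cell import manip,cams,inverse_kinematics as ik
NEST=np.array([.633,.0072]);NY=np.radians(2.7)
def nest(x,y):
    c,s=np.cos(NY),np.sin(NY); return NEST+[c*x-s*y,s*x+c*y]
def rot(a,p):
    """tool down, jaws along heading a (either sense); the choice with the least |q6|"""
    best=None
    for k in(0,np.pi):
        y=np.array([np.cos(a+k),np.sin(a+k),0]);x=np.array([0,0,-1.])
        o=R.from_matrix(np.c_[x,y,np.cross(x,y)]).as_rotvec(); q=ik(p,o)
        if q is not None and (best is None or abs(q[5])<best[0]): best=(abs(q[5]),o)
    return best[1]
def go(xy,z,a):
    p=np.r_[xy,z]; manip.move_pose(p,rot(a,p))
def F(): return manip.state()["contact_force"]
def st(t=""):
    s=manip.state(); print(t,"t=%.1f"%s["clock"],"tcp",(s["tool_pos"]*1000).round(1),"F",s["contact_force"].round(1),"w=%.1f"%(s["gripper_width"]*1000)); return s
def pick(xy,z,a,w=.08,force=25,up=.16):
    go(xy,up,a); manip.set_gripper(w)
    manip.move_linear(np.r_[xy,z],rate=.12); manip.set_gripper(.0,force); st("gripped")
    manip.move_linear(np.r_[xy,up],rate=.15)
def detect(verbose=True):
    """block tops on the table: list of (kind,x,y,angle) averaged over the cameras"""
    out=[]
    for n in("top","scene"):
        c=cams.capture(n);P=cloud(c);z=P[...,2]
        m=((z>.027)&(z<.042)&(P[...,0]>.33)&(P[...,0]<.8)&(abs(P[...,1])<.5)).astype(np.uint8)
        k,l,s,_=cv2.connectedComponentsWithStats(m)
        for i in range(1,k):
            if not 120<s[i,4]<450: continue
            b,_=box(P,l==i)
            if not(44<b[2]<58 and 31<b[3]<43): continue
            r,g,bl=c["image"][l==i].mean(0)[::-1]
            sat=c["image"][l==i].astype(int); sat=np.median(sat.max(1)-sat.min(1))
            kind="blank" if sat<30 else "mod" if g>=r else "orange"
            out.append((n,kind,*(b[:2]/1000),b[4],int(r),int(g),int(bl)))
    res=[]
    for o in out:
        if o[0]!="top": continue
        s=[p for p in out if p[0]=="scene" and np.hypot(p[2]-o[2],p[3]-o[3])<.012]
        x,y,a=np.mean([o[2:5]]+[p[2:5] for p in s],0) if s and abs(s[0][4]-o[4])<20 else o[2:5]
        res.append((o[1],round(x,4),round(y,4),round(a,1)))
        if verbose: print(res[-1],o[5:],len(s))
    return res
E
python3 - <<'E'
from r import *
st()
rej=np.array([.6328,-.0052]);
pick(rej,.012+.014,NY,w=.075)
st("lifted")
TR=np.array([.6267,-.2218]);ta=np.radians(5.2)
go(TR,.16,ta); manip.move_linear(np.r_[TR,.0215],rate=.12); st("low")
manip.set_gripper(.058); manip.dwell(.3); manip.move_linear(np.r_[TR,.16]); st("out")
manip.set_gripper(.08)
go([.5,-.42],.25,0)
detect()
c=cams.capture("top");cv2.imwrite("pics/t1.png",cv2.resize(c["image"][100:310,120:520],None,fx=2,fy=2));st()
E
```

```text
t=0.1 tcp [234.3 632.4 237.5] F [-0.   1.  -0.5] w=88.2
gripped t=4.9 tcp [633.1  -5.2  26.5] F [-0.8  0.4  2.1] w=50.0
lifted t=6.0 tcp [631.8  -5.2 158.6] F [-0.8 -0.1 -1. ] w=50.1
low t=8.1 tcp [ 627.6 -222.2   22.7] F [-0.8 -0.5 -0.8] w=49.8
out t=9.8 tcp [ 625.9 -221.5  158.7] F [-1.2  0.5  0.5] w=57.9
('orange', np.float64(0.628), np.float64(-0.2219), np.float64(4.6)) (93, 34, 46) 1
('mod', np.float64(0.5998), np.float64(0.3104), np.float64(-10.6)) (27, 83, 75) 1
('blank', np.float64(0.5972), np.float64(0.1944), np.float64(6.2)) (148, 153, 158) 1
('mod', np.float64(0.4608), np.float64(-0.218), np.float64(7.8)) (37, 86, 74) 1
('mod', np.float64(0.4546), np.float64(0.3175), np.float64(-0.2)) (29, 86, 74) 1
('blank', np.float64(0.4282), np.float64(-0.311), np.float64(-5.0)) (146, 151, 153) 1
('mod', np.float64(0.4267), np.float64(0.406), np.float64(47.8)) (60, 84, 48) 1
 t=11.5 tcp [ 500.7 -418.4  248.8] F [-1.1 -0.7 -0.1] w=80.2
```

View pics/t1.png

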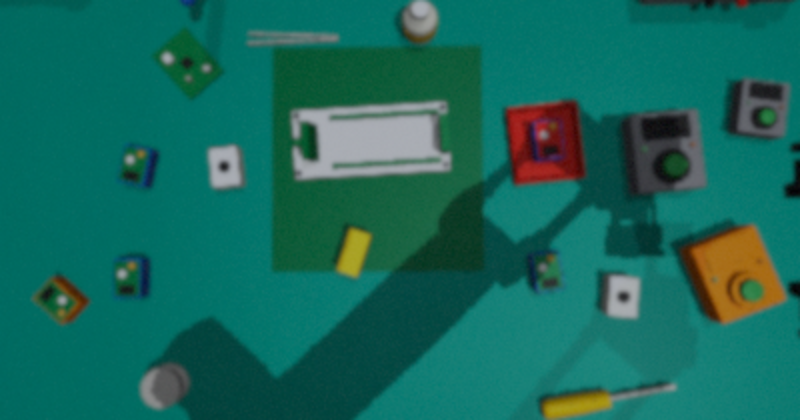

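Reject lies in the tray centre (544,138). Three green modules and two blanks are where expected. The orange-cased item at (60,300) is excluded. Now the first module.

```bash
sed -i 's/"mod" if g>=r else/"mod" if g>=r and bl>=r else/' r.py; cat >> r.py <<'E'
def push(d,xy,z,lim=6,step=.0007,n=10):
    """creep along d until the reaction exceeds lim"""
    d=np.r_[d,0];p=np.r_[xy,z];f0=F()@d
    for i in range(n):
        p=p+d*step; manip.move_linear(p,rate=.02); f=F()@d-f0
        if f<-lim: break
    print("push",(i+1)*step*1000,"mm, f=%.1f"%f); return p
def place(slot,near,kind):
    c=[b for b in detect(False) if b[0]==kind and b[1]<.7 and not(abs(b[1]-.633)<.04 and abs(b[2])<.1)]
    b=min(c,key=lambda b:np.hypot(b[1]-near[0],b[2]-near[1])); print(b)
    assert np.hypot(b[1]-near[0],b[2]-near[1])<.1
    xy=np.array(b[1:3]); pick(xy,.013,np.radians(b[3]))
    t=nest(0,-.070+.036*slot+.003); go(t,.16,NY)
    manip.move_linear(np.r_[t,.045],rate=.15); manip.move_linear(np.r_[t,.0255],rate=.05); st("down")
    p=push(-(nest(0,1)-nest(0,0)),t,.0255); st("pushed")
    manip.set_gripper(.075); manip.move_linear(np.r_[p[:2],.16]); st("placed")
    go([.5,-.42],.25,0)
E
python3 - <<'E'
from r import *
place(0,(.4608,-.218),"mod")
c=cams.capture("top");s=cams.capture("scene")
for n,k in(("T",c),("S",s)):
    P=cloud(k);z=P[...,2];print(n,box(P,(z>.040)&(z<.0485)&(abs(P[...,0]-.636)<.05)&(abs(P[...,1]+.063)<.03)))
cv2.imwrite("pics/p1.png",np.hstack([cv2.resize(c["image"][135:205,250:370],None,fx=3.3,fy=4,interpolation=2),cv2.resize(s["image"][210:280,280:380],None,fx=4,fy=4,interpolation=2)]))
E
```

```text
('mod', np.float64(0.4609), np.float64(-0.2178), np.float64(7.9))
gripped t=14.7 tcp [ 460.9 -217.9   13.3] F [-0.8 -0.4  1.8] w=49.8
down t=18.2 tcp [636.1 -59.6  25.1] F [ 0.6 -0.2 -1.8] w=49.8
push 7.0 mm, f=-8.3
pushed t=20.7 tcp [636.4 -65.3  25.5] F [-0.6  8.1 -1.4] w=49.3
placed t=22.3 tcp [635.6 -66.6 158.7] F [-0.4  0.1 -0.7] w=75.0
T (array([635.7, -69.6,  49.7,  42.8,   2.8,  45.9, 258. ]), array([635. , -66.9]))
S (array([637.7, -67.1,  52.4,  42.7,  -5.3,  46.3, 216. ]), array([640.3, -65.7]))
```

View pics/p1.png

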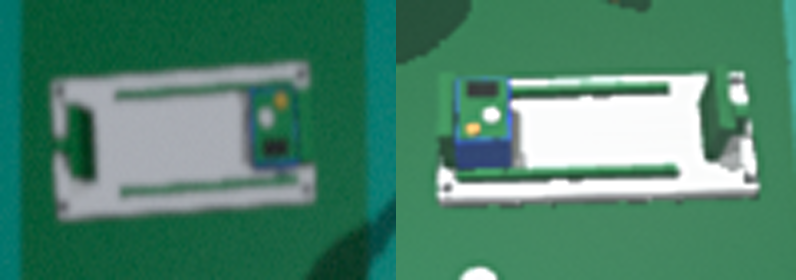

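The first module sits upright against the stop (right end in the top crop). Contact came about 2 mm further than modelled, so I shift the nest y estimate and place the rest.

```bash
sed -i 's/NEST=np.array(\[.633,.0072\])/NEST=np.array([.633,.0053])/' r.py
python3 - <<'E'
from r import *
place(1,(.5998,.3104),"mod")
place(2,(.4546,.3175),"mod")
c=cams.capture("top");s=cams.capture("scene")
cv2.imwrite("pics/p2.png",np.hstack([cv2.resize(c["image"][135:205,250:370],None,fx=3.3,fy=4,interpolation=2),cv2.resize(s["image"][210:280,280:380],None,fx=4,fy=4,interpolation=2)]))
detect()
E
```

```text
('mod', np.float64(0.6004), np.float64(0.3101), np.float64(-12.6))
gripped t=28.8 tcp [600.4 310.2  13.3] F [-1.2 -1.   1.4] w=49.4
down t=32.6 tcp [634.3 -25.7  25.1] F [ 0.4  0.1 -1. ] w=49.7
push 6.3 mm, f=-6.9
pushed t=34.9 tcp [634.7 -30.5  25.5] F [-0.7  6.9 -1.6] w=49.7
placed t=36.5 tcp [633.8 -31.9 158.7] F [0.1 0.1 0.1] w=75.0
('mod', np.float64(0.455), np.float64(0.3174), np.float64(-1.2))
gripped t=43.0 tcp [455.1 317.5  13.3] F [-0.6  0.3  2.5] w=49.9
down t=46.9 tcp [632.7  10.2  25.2] F [ 0.3  0.9 -1.2] w=50.4
push 5.6 mm, f=-7.9
pushed t=48.9 tcp [632.9   6.6  25.5] F [-1.1  8.7 -0.9] w=49.8
placed t=50.5 tcp [632.1   4.8 158.7] F [ 0.4 -0.1  0.1] w=75.0
('orange', np.float64(0.6276), np.float64(-0.2222), np.float64(5.3)) (94, 34, 46) 1
('blank', np.float64(0.5975), np.float64(0.1945), np.float64(5.5)) (148, 153, 159) 1
('blank', np.float64(0.4287), np.float64(-0.3106), np.float64(-5.4)) (146, 151, 154) 1
('orange', np.float64(0.427), np.float64(0.4056), np.float64(46.8)) (59, 85, 48) 1
```

View pics/p2.png

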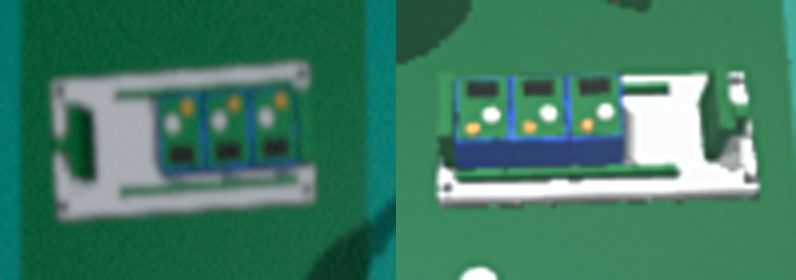

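Three modules are packed against the stop. Next come the nearer blank and the wedge.

```bash
sed -i 's/NEST=np.array(\[.633,.0053\])/NEST=np.array([.633,.0045])/' r.py
python3 - <<'E'
from r import *
place(3,(.5973,.1945),"blank")
c=cams.capture("top");s=cams.capture("scene")
for n,k in(("T",c),("S",s)):
    P=cloud(k);z=P[...,2]
    print(n,"row",box(P,(z>.040)&(z<.0495)&(abs(P[...,0]-.633)<.04)&(P[...,1]>-.07)&(P[...,1]<.068)))
    print(n,"wedge",box(P,(z>.036)&(z<.055)&(np.hypot(P[...,0]-.486,P[...,1]-.027)<.06)))
cv2.imwrite("pics/p3.png",np.hstack([cv2.resize(c["image"][135:205,250:370],None,fx=3.3,fy=4,interpolation=2),cv2.resize(s["image"][210:280,280:380],None,fx=4,fy=4,interpolation=2)]))
E
```

```text
('blank', np.float64(0.5974), np.float64(0.1942), np.float64(6.7))
gripped t=57.0 tcp [597.5 194.2  13.2] F [-0.9  0.2  1.6] w=49.6
down t=60.2 tcp [630.9  45.4  25.1] F [-0.1 -0.1 -1.3] w=49.9
push 5.6 mm, f=-7.3
pushed t=62.2 tcp [631.4  41.7  25.6] F [ 0.5  7.2 -1.5] w=49.5
placed t=63.8 tcp [630.4  39.8 158.7] F [-1.   0.9 -0.1] w=75.1
T row (array([633. ,  -5.6, 130.2,  50.3, -87.2,  46. , 971. ]), array([632.5,  -5.2]))
T wedge (array([485.4,  26.6,  54.9,  26.8, -18.5,  45.3, 234. ]), array([485.1,  26.4]))
S row (array([634.5,  -4.3, 129.7,  52.3, -86.9,  46.5, 849. ]), array([636.4,  -4.4]))
S wedge (array([485.9,  27.2,  60.3,  26.7, -18.2,  46. , 170. ]), array([489.1,  26.5]))
```

View pics/p3.png

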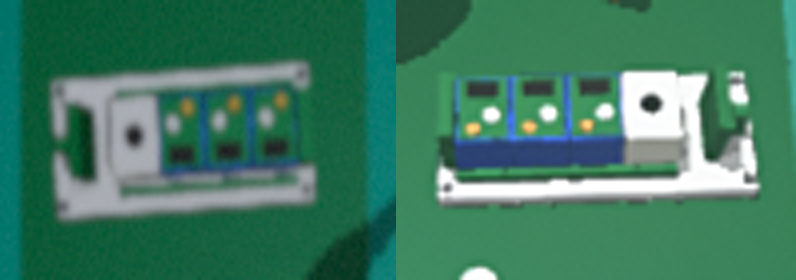

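The row of four is upright and packed, with its open end at world y ≈ 60 mm, matching the model. Now the wedge.

```bash
python3 - <<'E'
from r import *
a=np.radians(-18.2);Y=np.array([-np.sin(a),np.cos(a)])
g=np.array([.4857,.0269])-.0025*Y      # origin + 2 mm
pick(g,.018,a,force=30)
off=.002
t=nest(0,.0665+off); go(t,.17,NY)
H=.012+.018
manip.move_linear(np.r_[t,H+.036],rate=.12); st("above")
z=H+.036;f0=F()[2]
while z>H+.008:
    z-=.001; manip.move_linear(np.r_[t,z],rate=.03); f=F()
    if f[2]-f0>8: break
s=st("inserted"); print("foot above floor mm",(s["tool_pos"][2]-H)*1000)
for n in("top","scene"):
    c=cams.capture(n)
    r=c["image"][125:215,250:370] if n=="top" else c["image"][200:290,280:400]
    cv2.imwrite(f"pics/w_{n}.png",cv2.resize(r,None,fx=3.3,fy=4,interpolation=2))
cv2.imwrite("pics/w.png",np.hstack([cv2.imread("pics/w_top.png"),cv2.imread("pics/w_scene.png")]))
E
```

```text
gripped t=69.5 tcp [485.2  24.5  18.4] F [-1.   1.2  2.7] w=55.5
above t=72.2 tcp [630.6  72.9  67. ] F [-0.1  0.2 -0.4] w=55.4
inserted t=78.5 tcp [631.1  71.   42.9] F [-0.2 -9.5  8.6] w=55.3
foot above floor mm 12.898195727910815
```

View pics/w.png

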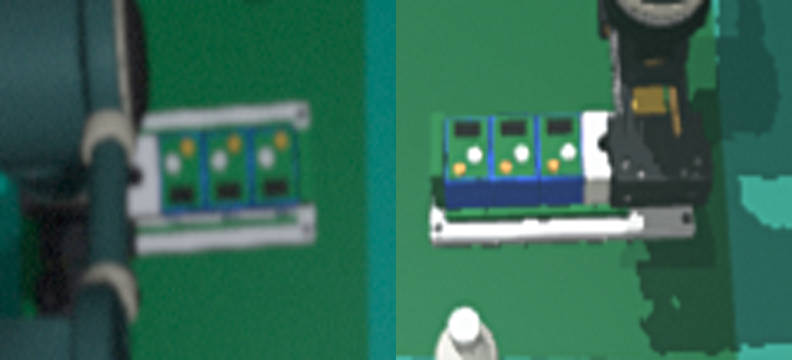

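The view shows the gripper holding the wedge at the row's end, with the foot about 12.9 mm above the floor, so it is at home height. I release it, then press its top with shut fingers to jam it.

```bash
python3 - <<'E'
from r import *
p=manip.state()["tool_pos"]
manip.set_gripper(.075); manip.move_linear(np.r_[p[:2],.17]); manip.set_gripper(0)
t=nest(0,.0675); go(t,.10,NY); f0=F()[2]; z=.080
manip.move_linear(np.r_[t,z],rate=.1)
while z>.055:
    z-=.0007; manip.move_linear(np.r_[t,z],rate=.03); f=F()[2]-f0
    if f>30: break
s=st("pressed")
manip.move_linear(np.r_[t,.17]); st("up"); go([.5,-.42],.25,0)
c=cams.capture("top");s=cams.capture("scene")
for n,k in(("T",c),("S",s)):
    P=cloud(k);z=P[...,2]
    m=(z>.060)&(z<.08)&(abs(P[...,0]-.63)<.05)&(abs(P[...,1]-.075)<.04)
    print(n,"wedge",box(P,m)); 
    print(n,"btn",box(P,(z>.058)&(z<.07)&(np.hypot(P[...,0]-.59,P[...,1]+.369)<.03)))
cv2.imwrite("pics/w2.png",np.hstack([cv2.resize(c["image"][135:205,250:370],None,fx=3.3,fy=4,interpolation=2),cv2.resize(s["image"][205:275,290:390],None,fx=4,fy=4,interpolation=2)]))
cv2.imwrite("pics/b2.png",np.hstack([cv2.resize(c["image"][140:210,420:490],None,fx=5,fy=5,interpolation=2),cv2.resize(s["image"][200:260,150:220],None,fx=5.714,fy=5.8333,interpolation=2)]))
E
```

```text
pressed t=87.4 tcp [630.4  71.9  70.4] F [-12.7  -1.5  30.8] w=0.8
up t=88.3 tcp [629.   71.9 168.5] F [-0.7 -0.8 -1.3] w=0.3
T wedge (array([630.4,  73.2,  56.3,  27.8,   3.1,  69.3, 254. ]), array([630. ,  72.2]))
T btn (array([ 588.4, -371.4,   41.1,   36.7,   81.6,   65.3,  148. ]), array([ 589.6, -369.5]))
S wedge (array([630.8,  73.7,  59.8,  26.9,   2.8,  70. , 227. ]), array([634.8,  73.6]))
S btn (array([ 591.5, -369.6,   38.9,   38.7,  -63.4,   65.6,  115. ]), array([ 595.2, -369.8]))
```

View pics/w2.png

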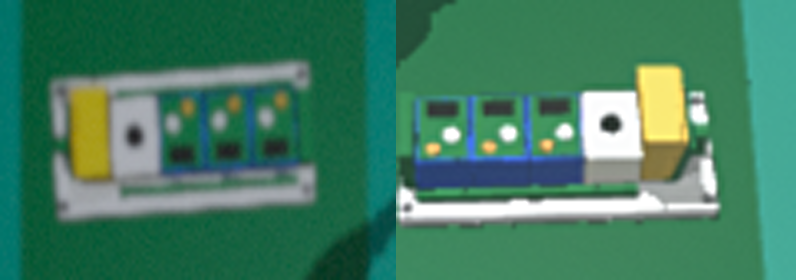

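View pics/b2.png

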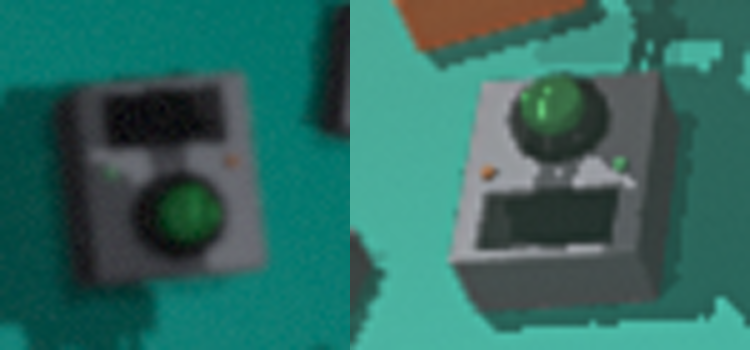

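The wedge stands upright between the blank and the wall, with its top at about 69.7 mm, so the foot is about 12 mm above the floor. The button is at top-image pixel (457.6,182.6), inside a dark collar. I check the collar height before pressing.

```bash
python3 - <<'E'
from r import *
for n in("top","scene"):
    c=cams.capture(n);P=cloud(c);i=c["image"].astype(int)
    near=np.hypot(P[...,0]-.59,P[...,1]+.369)<.03
    g=near&(i[...,1]>i[...,2]*1.5)&(i[...,1]>i[...,0]*1.3)&(P[...,2]>.055)
    print(n,box(P,g)); q=P[near]; x=np.median(P[g][:,:2],0)
    x=np.array(box(P,g)[0][:2])/1000
    r=np.hypot(*(q[:,:2]-x).T)
    for lo in range(0,30,3):
        m=(r>=lo/1000)&(r<(lo+3)/1000)
        if m.sum(): print(lo,m.sum(),np.percentile(q[m,2]*1000,[10,50,90]).round(1))
E
```

```text
top (array([ 590.7, -372.2,   32.4,   30.4,   82.9,   66.2,  133. ]), array([ 589.4, -370.2]))
0 5 [65.5 67.4 68.2]
3 15 [65.2 67.7 68.4]
6 24 [64.5 66.6 68.4]
9 30 [65.  66.4 69.4]
12 59 [ 57.9  67.2 350.9]
15 108 [ 56.   66.3 354.1]
18 106 [ 55.2  58.2 356.4]
21 99 [ 44.1  55.4 356.5]
24 111 [ 42.9  46.1 356.8]
27 66 [ 41.8  44.7 197.7]
scene (array([ 593.2, -370.4,   25. ,   24.8,   78.1,   66.5,   88. ]), array([ 594.6, -369.7]))
0 4 [65.  68.1 69.8]
3 8 [65.7 67.5 68.4]
6 13 [65.5 66.8 67.9]
9 42 [58.8 66.5 69.1]
12 51 [ 57.4  64.4 348.4]
15 67 [ 55.5 329.1 355.2]
18 111 [ 46.7  57.  350.5]
21 73 [ 44.4  56.5 356. ]
24 66 [ 44.3  46.7 356. ]
27 47 [ 44.3 318.4 357. ]
```

```bash
python3 - <<'E'
from r import *
t=np.array([.5908,-.3703]); manip.set_gripper(0)
go(t,.12,0); manip.dwell(.3); f0=F()[2]; z=.074; manip.move_linear(np.r_[t,z],rate=.1)
while z>.050:
    z-=.001; manip.move_linear(np.r_[t,z],rate=.03); s=manip.state(); f=s["contact_force"][2]-f0
    print("%.1f:%.1f"%(s["tool_pos"][2]*1000,f),end=" ")
    if f>16: break
manip.dwell(.3); st("\npressed")
manip.move_linear(np.r_[t,.15]); go([.5,-.42],.25,0); manip.dwell(.5)
c=cams.capture("top");s=cams.capture("scene")
for n,k in(("T",c),("S",s)):
    P=cloud(k);z=P[...,2]
    print(n,"wedge",box(P,(z>.060)&(z<.08)&(abs(P[...,0]-.63)<.05)&(abs(P[...,1]-.075)<.04)))
    print(n,"btn z",np.median(z[np.hypot(P[...,0]-.591,P[...,1]+.3703)<.008]))
cv2.imwrite("pics/f.png",np.hstack([cv2.resize(c["image"][130:280,250:480],None,fx=1.7,fy=2),cv2.resize(s["image"][170:320,150:380],None,fx=1.7,fy=2)]));st()
E
```

```text
73.8:0.4 72.2:-0.7 70.9:0.0 69.8:-0.7 68.9:-0.5 67.9:0.2 67.3:1.0 66.2:1.5 65.2:2.2 64.2:2.8 63.2:4.7 62.2:4.2 61.5:5.7 61.4:10.0 61.3:14.7 61.2:18.0 
pressed t=96.5 tcp [ 591.1 -370.5   61.2] F [-5.7  2.1 17.6] w=0.6
T wedge (array([630.6,  73. ,  56.4,  27.2,   2.8,  69.4, 251. ]), array([630.2,  72.5]))
T btn z 0.06688973214415883
S wedge (array([631.1,  73.9,  60.1,  27.5,   3. ,  70.1, 225. ]), array([634.5,  73.5]))
S btn z 0.06787948305831448
 t=98.5 tcp [ 500.2 -419.9  249.9] F [ 0.  -0.1  0.5] w=0.1
```

View pics/f.png

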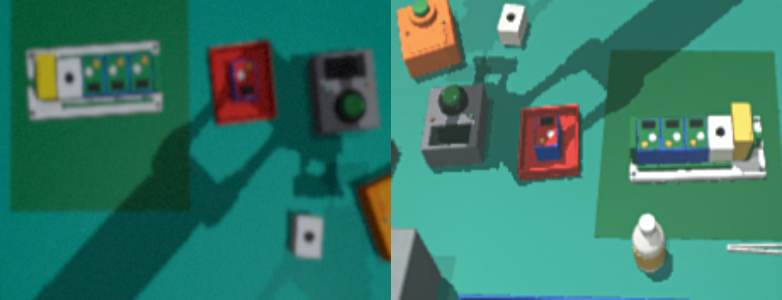

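The button travelled about 6 mm (67.5 to 61.3 mm), hit a hard stop, and came back up. The row, the wedge and the reject in the tray are unchanged. Handing in.

```bash
python3 -c "
from cell import order
order.close_job()"
```

```text
the job is handed in; nothing more can be done
```

The job is done and handed in at about 99 s on the robot's clock; handing in returned no verdict.

- **Reject and row:** The red-topped reject is in the red tray. Three green-topped modules were present, so the row in the nest is those three plus one blank, each pushed up against the end stop. All four are upright in the last pictures. The second blank and the orange-cased look-alike were not used.
- **Wedge:** I lowered it into the gap with its slope to the sloped wall, released it, and pressed it down with about 31 N. Its foot sits about 12 mm above the floor, upright and aligned within about 0.3° of the nest. It did not move when I pressed the button. The force between wedge and nest could not be read directly.
- **Button:** I pressed the large grey tester's button about 6 mm to its hard stop at about 18 N, and it came back to its starting height.
- **Bystanders:** I did not go near the bystander objects, but I did not re-measure their positions.

Two measurements disagreed with the expected values:

- **Nest position:** Contact with the end stop came about 2.5 mm off my first camera estimate, so I corrected it.
- **Button height:** The button's top measured about 67 mm high against the stated 63 mm, both by camera and by touch. I relied on the felt travel and the hard stop instead.

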